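Check in the red-lidded specimen cup at the key station

ROBOT

A 6-joint arm with a two-finger parallel gripper is mounted at the origin on a cart in front of the work surface, level with it; the furniture and walls round the work are solid. World frame = base frame: x ahead of the robot, y to its left, z up, the work surface at z = 0. Lengths are in m, angles in rad, forces in N, time in s.
With the tool pointing down it reaches from about 0.4 to 0.825 m from the base axis. Payload 7 kg.
Tool frame: the origin (TCP) lies on the centre line of the jaws, within the pads' length; the fingertips stand 14 mm ahead of it and the grasp point (between the pads) lies 5 mm behind it; z points along the fingers, y is the line along which they close (so a half turn about z gives the same grasp; the last joint's range is limited). The gripper opens to 85 mm and grips with 20 to 120 N. Pads are 22 mm wide; open, the fingers measure 114 mm over their backs; the gripper's body (76 mm by 85 mm) begins 54 mm behind the grasp point. The pads swing forward as they close: fully open they stand 13 mm farther back than shut.
Start: joints at [1.563, 0.359, 0.012, 0, -1.224, -0.288], TCP at [0.197, 0.646, 0.22] pointing down, gripper open.
Joint ranges: [-3.07, 3.07], [-1.43, 2.12], [-1.02, 1.25], [-3.03, 1.67], [-3.05, -0], [-3.03, 3.03]. Speed limits (rad/s): [2.39, 2.39, 3.01, 3.14, 3.14, 3.14].

INTERFACE

Orientations are given as a 3x3 rotation matrix whose columns are the frame's x, y, z axes.
In Python, from workcell import bot gives the robot as it stands.
- The arm moves only by the tool move_arm, never from a script. Its argument "commands" is a list of rows, each a list of 7 numbers: the opening, from 0 (shut) to 1 (fully open), then the shift along the tool's x, y, z in cm, then the turn, a rotation vector about the tool's x, y, z in degrees. In form: [[jaw, dx, dy, dz, ax, ay, az], ...]. A call has 1 to 20 rows; each row shifts and turns the commanded pose from where the row before left it, along the tool's axes as they then stand; what a row does not reach is not made up. A row lasts 1/12 s, in which the tool goes at most 41.7 mm and 7.16 degrees, less where a joint would pass 70% of its speed; a pose out of reach is approached as far as the arm can. A call is refused whole if a number of a shift passes 4.17 or a number of a turn 7.16, either way. A call with a gripper value outside its range is refused whole. The fingers move at their own pace and stop on an object; "force" is the grip in N (left out, the last holds). Time passes only in rows, so rows that do not move let the fingers close. It gives the time, the measured TCP pose, the force, the opening and the grip force at its end, in the units of the state.
- bot.sense(): the state, without advancing time (a new reading comes with each control period).
- bot.grab_frame(name): name is "scene" or "top"; returns the picture (384x512x3 uint8, red, green, blue); there is no depth.
- bot.camera_params(name): a dict with "vertical_fov" (degrees; the focal length in pixels is half the picture's height over the tangent of half this angle, whatever the lens; pixels are square), "cx", "cy" (the principal point, pixels), "extrinsics" (4x4, takes a point from world to camera coordinates). Camera axes: x right, y up, looking along -z (the intrinsics and any distortion apply to the point x, -y, -z); pixel columns grow to the right and rows downward; lengths in m; the calibration is good to about 2 mm. A picture is of the moment at which its call begins. camera_params takes no time and is no camera call.
- bot.hand_in(): hands the job in; it is judged then, once.
Trained networks look in the newest picture that a camera, given by its name, has taken for a name from the list of things; names that differ only in an ending like _2 or _b are one class to them, and where a whole thing is asked for, a point or a joint stands for the part that bears it (a point fixed in the world has none). Each returns a list of dicts, best first, with "conf" (0 to 1); they miss things now and then, are a little off and sometimes report something else, mostly with a low value. They report only what shows in the picture. A call takes as long as a camera call. They do not tell look-alikes from the thing itself.
- bot.cut_out(camera, query): "pixels" (384x512 bool, what is visible of it) and "at" ([row, column] in pixels, amid what is visible of it).
The state is a dict: "clock": time; "qpos": joint angles; "qvel": joint speeds; "joint_torque": joint torques, N m; "ee_pos": TCP position; "tcp_rot": TCP orientation; "ft_force": force on the tool from outside, world axes, zero at the start; "torque": the same for the moment, N m; "opening": opening from 0.0 (shut) to 1.0 (fully open); "gripper_force": force on a finger pad.
Only numpy, scipy, OpenCV 4.12 (cv2) and the standard library are available. Lean on these libraries where they do the work, as an engineer would, in place of code of your own. Each camera call takes 0.05 s, during which the arm holds its last target. There are 200 camera calls.

TASK

Check in the urgent specimen: with your fingertips gently press the blue key directly in front of the cup with the red lid well down and let it come up again, then in the same way press the green confirm key at the right-hand end of the strip. Press no other key, leave the cups and everything else on the bench where they stand, pick nothing up, and finally draw your hand well clear above the station.

Things in the scene. Friction and masses are not known exactly. Their poses are not given: they have to be found in the camera images.
- station: specimen check-in station, fixed to the worktop: a white plate 190 mm deep (its x), 360 mm wide (its y), deck 14 mm above the worktop, with a grey key strip 24 mm high along its front (-x) edge and a grey lip 32 mm high along its back. Origin: centre of its underside; x points to the back (away from the robot), y to the left, z up.
- cup_red: loose specimen cup with a RED screw lid, 66 mm across, 69 mm tall, about 90 g, standing on one of the three seats of the station; origin at the centre of its underside. Its lid reaches 83 mm above the worktop.
- cup_white: the same cup with a WHITE lid, on another seat; same size and origin.
- cup_yellow: the same cup with a YELLOW lid, on the remaining seat; same size and origin.
- bottle_blue: loose amber dropper bottle with a blue dropper, 37 mm across, 100 mm tall, left of the station; origin at the centre of its underside. Bystander.
- bottle_green: loose amber dropper bottle with a green dropper, 37 mm across, 100 mm tall, left of the station; origin at the centre of its underside. Bystander.
- tape: loose roll of blue marking tape lying flat, 82 mm across, 20 mm high, left of the station; origin at the centre of its underside. Bystander.
- timer: small loose white bench timer, 48x68x32 mm, right of the station; origin at the centre of its underside. Bystander.
- key_confirm_top (a point): centre of the top face of the GREEN round confirm key, at the right-hand end (-y) of the key strip, the same build as the blue keys; it moves with the key.
- key_confirm (a joint): travel of the green confirm key, m: 0 up, 0.008 fully down.
- seat_left (a point): centre of the left cup seat: a dark round pad 75 mm across on the deck, 14 mm above the worktop, 85 mm between neighbouring seats. Its blue key lies 100 mm straight in front of it (station -x).
- key_left_top (a point): centre of the top face of the BLUE round key in front of the left seat. Face 26 mm across, 48 mm above the worktop when up; it stands 12 mm proud of a black collar 42 mm across. Pressed straight down it travels 8 mm against a spring (1.2 N to start, 4 N fully down) and comes up again by itself; it registers once 4.5 mm down for 0.1 s. The point moves with the key.
- key_left (a joint): travel of the left blue key, m: 0 up, 0.008 fully down.
- seat_middle (a point): centre of the middle cup seat: a dark round pad 75 mm across on the deck, 14 mm above the worktop, 85 mm between neighbouring seats. Its blue key lies 100 mm straight in front of it (station -x).
- key_middle_top (a point): centre of the top face of the BLUE round key in front of the middle seat. Face 26 mm across, 48 mm above the worktop when up; it stands 12 mm proud of a black collar 42 mm across. Pressed straight down it travels 8 mm against a spring (1.2 N to start, 4 N fully down) and comes up again by itself; it registers once 4.5 mm down for 0.1 s. The point moves with the key.
- key_middle (a joint): travel of the middle blue key, m: 0 up, 0.008 fully down.
- seat_right (a point): centre of the right cup seat: a dark round pad 75 mm across on the deck, 14 mm above the worktop, 85 mm between neighbouring seats. Its blue key lies 100 mm straight in front of it (station -x).
- key_right_top (a point): centre of the top face of the BLUE round key in front of the right seat. Face 26 mm across, 48 mm above the worktop when up; it stands 12 mm proud of a black collar 42 mm across. Pressed straight down it travels 8 mm against a spring (1.2 N to start, 4 N fully down) and comes up again by itself; it registers once 4.5 mm down for 0.1 s. The point moves with the key.
- key_right (a joint): travel of the right blue key, m: 0 up, 0.008 fully down.
Not all that is in view belongs to the job. Of the things that look like the cup_yellow, the largest one is meant.

How it is judged:
On the way, in this order (a step that is already met when the one before it is completed fails the run):
1. the blue key in front of the red-lidded cup is pressed well down, the green key being up (((horizontal distance between cup_red and seat_left below 0.03 m and value of joint key_left above 0.0045 m) or (horizontal distance between cup_red and seat_middle below 0.03 m and value of joint key_middle above 0.0045 m) or (horizontal distance between cup_red and seat_right below 0.03 m and value of joint key_right above 0.0045 m)) and value of joint key_confirm below 0.0015 m), for 0.1 s.
2. that blue key is up again, the green key still up (value of joint each of key_left, key_middle, key_right, key_confirm below 0.0015 m), for 0.1 s.
3. the green confirm key is pressed well down, the blue keys being up (value of joint key_confirm above 0.0045 m and value of joint each of key_left, key_middle, key_right below 0.0015 m), for 0.1 s.
At the end, for the whole second after the job is handed in: All four keys are up (within 1.5 mm), the fingers are more than about 100 mm above the worktop, the three cups stand upright and at rest on their own seats, and no cup, bottle, tape roll or timer is more than 15 mm from where it began (all of step 2 and height (world z) of the grasp point above 0.12 m and (horizontal distance between cup_red and seat_left below 0.02 m or horizontal distance between cup_red and seat_middle below 0.02 m or horizontal distance between cup_red and seat_right below 0.02 m) and (horizontal distance between cup_white and seat_left below 0.02 m or horizontal distance between cup_white and seat_middle below 0.02 m or horizontal distance between cup_white and seat_right below 0.02 m) and (horizontal distance between cup_yellow and seat_left below 0.02 m or horizontal distance between cup_yellow and seat_middle below 0.02 m or horizontal distance between cup_yellow and seat_right below 0.02 m) and angle between each of cup_red, cup_white, cup_yellow's own z axis and vertical below 0.1 rad and linear speed of each of cup_red, cup_white, cup_yellow below 0.02 m/s and distance of each of cup_red, cup_white, cup_yellow, bottle_blue, bottle_green, tape, timer from where it was at the start of the episode below 0.015 m); the robot touches nothing.
It fails at once if a blue key that is not in front of the red-lidded cup is pressed more than 3 mm ((horizontal distance between cup_red and seat_left above 0.045 m and value of joint key_left above 0.003 m) or (horizontal distance between cup_red and seat_middle above 0.045 m and value of joint key_middle above 0.003 m) or (horizontal distance between cup_red and seat_right above 0.045 m and value of joint key_right above 0.003 m)).
It fails at once if the station is pressed with more than 20 N (not gently) (contact force between any of the fingers, the arm and station above 20 N).
It fails at once if a cup is moved more than 15 mm, lifted off its seat (8 mm) or tipped (height (world z) of any of cup_red, cup_white, cup_yellow above 0.022 m or distance of any of cup_red, cup_white, cup_yellow from where it was at the start of the episode above 0.015 m or angle between any of cup_red, cup_white, cup_yellow's own z axis and vertical above 0.2 rad).
It fails at once if a bottle, the tape roll or the timer is moved more than 15 mm (distance of any of bottle_blue, bottle_green, tape, timer from where it was at the start of the episode above 0.015 m).
It also fails if it takes over 40 s, if anything falls off the work surface, if the arm or the gripper's body presses on something with over 40 N, if the wrist force passes 120 N, or if a joint passes its speed limit or range.

## Working session

There is one attempt and no reset: what is moved stays moved. The work goes in short steps, Python scripts to look and compute and a tool call to move; the robot and the scene stay as the last step left them, time stands still between calls to the robot, and variables do not carry over. Pictures are saved under pics/ and viewed, at most 10 in all, crops included, and the job is handed in when it is done.

Besides the shell and the picture viewer there is one more tool, called after "Request:" by a JSON object that holds its "fn" and its "kwargs". move_arm: Moves the arm, as the interface text tells. Its arguments: {"type":"object","properties":{"commands":{"type":"array"},"force":{"type":"number"}},"required":["commands"]}

```bash
mkdir -p pics
python3 - <<'E'
from workcell import bot
import cv2
for n in("scene","top"):
    im=bot.grab_frame(n); cv2.imwrite(f"pics/{n}0.png",im[:,:,::-1])
    p=bot.camera_params(n); print(n,p)
    for q in ("key_left_top","key_confirm_top","cup_red","cup_white","cup_yellow","station"):
        print(q,[(round(d["conf"],2),[round(float(v),1) for v in d["at"]],int(d["pixels"].sum())) for d in bot.cut_out(n,q)])
s=bot.sense();print(s["clock"],s["ee_pos"],s["tcp_rot"],s["opening"])
E
```

```text
scene {'vertical_fov': 53.564384137219854, 'cx': 262.0046728836097, 'cy': 190.47590007138265, 'extrinsics': array([[ 0.57818234, -0.815797  , -0.01343291, -0.32231174],
       [ 0.62923962,  0.43536165,  0.64383051, -0.35074354],
       [-0.51938683, -0.38070395,  0.76505021, -1.11488957],
       [ 0.        ,  0.        ,  0.        ,  1.        ]])}
key_left_top [(0.55, [208.5, 275.5], 42)]
key_confirm_top [(0.53, [239.5, 343.1], 46)]
cup_red []
cup_white [(0.86, [205.4, 332.9], 400), (0.18, [222.3, 321.8], 4167)]
cup_yellow [(0.66, [181.3, 259.6], 107), (0.53, [185.1, 292.5], 363), (0.45, [190.4, 242.6], 129)]
station [(0.87, [218.6, 325.0], 4077)]
top {'vertical_fov': 48.29698248935315, 'cx': 258.8620208645797, 'cy': 197.41747509307154, 'extrinsics': array([[-0.03086227, -0.99948465,  0.0088295 , -0.03733688],
       [ 0.98409676, -0.02883872,  0.17527661, -0.52726631],
       [-0.17493165,  0.01409851,  0.98447963, -1.53396711],
       [ 0.        ,  0.        ,  0.        ,  1.        ]])}
key_left_top [(0.48, [204.1, 270.1], 32)]
key_confirm_top [(0.59, [201.0, 343.5], 30)]
cup_red [(0.61, [177.7, 295.5], 270), (0.33, [211.2, 159.0], 114)]
cup_white [(0.65, [175.4, 313.5], 265)]
cup_yellow [(0.77, [177.3, 272.1], 249), (0.7, [185.1, 239.7], 89), (0.53, [205.3, 230.9], 114), (0.5, [203.8, 130.9], 324)]
station [(0.9, [194.1, 304.7], 3856)]
0.7 [0.19676496 0.64567686 0.21976459] [[ 9.56569598e-01 -2.91504039e-01 -1.89398157e-05]
 [-2.91504035e-01 -9.56569592e-01  1.12131575e-04]
 [-5.08040588e-05 -1.01740623e-04 -9.99999994e-01]] 1.001604411057171
```

View pics/scene0.png

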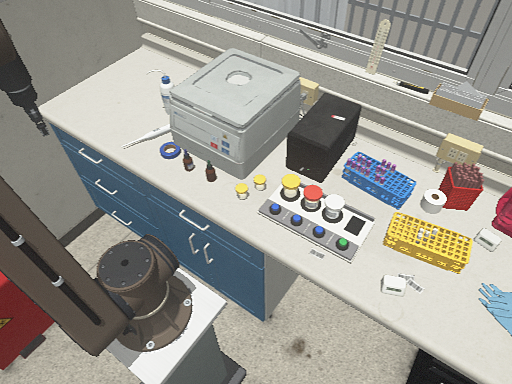

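View pics/top0.png

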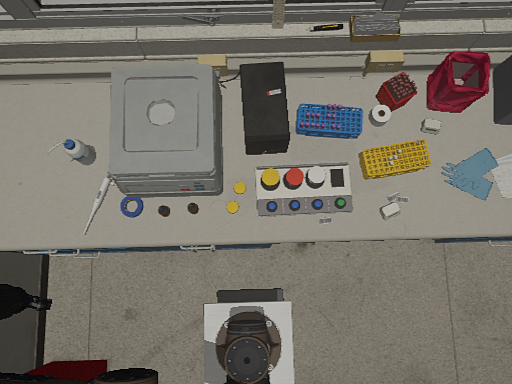

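Both views show the station with the red lid on the middle seat: yellow is left and white is right. In the top view the blue keys are at about (272,206), (295,205) and (319,204), with green at (341,203). In the scene view they are at (275,209), (297,220), (319,231) and (342,243). Next I'll measure them precisely.

```bash
cat > h.py <<'E'
from workcell import bot
import cv2, numpy as np
from scipy.optimize import least_squares
def proj(n,P):
    p=bot.camera_params(n); f=192/np.tan(np.radians(p["vertical_fov"]/2)); E=p["extrinsics"]
    c=np.atleast_2d(P)@E[:3,:3].T+E[:3,3]
    return np.c_[p["cx"]+f*c[:,0]/-c[:,2], p["cy"]+f*c[:,1]/c[:,2]]
def ray(n,uv,z):
    p=bot.camera_params(n); f=192/np.tan(np.radians(p["vertical_fov"]/2)); E=p["extrinsics"]
    d=E[:3,:3].T@np.array([(uv[0]-p["cx"])/f,-(uv[1]-p["cy"])/f,-1]); o=-E[:3,:3].T@E[:3,3]
    return o+d*(z-o[2])/d[2]
def blob(im,c,hues,r=8):
    x,y=c; sub=im[y-r:y+r+1,x-r:x+r+1]; h=cv2.cvtColor(sub,cv2.COLOR_RGB2HSV)
    m=((h[...,0]>=hues[0])&(h[...,0]<=hues[1])&(h[...,1]>120)&(h[...,2]>60)).astype(np.uint8)
    k,_,st,ce=cv2.connectedComponentsWithStats(m); i=1+np.argmax(st[1:,4])
    return ce[i]+[x-r,y-r],st[i,4]
E
python3 - <<'E'
from h import *
S={"top":[(272,206),(295,205),(319,204),(341,203)],"scene":[(275,209),(297,220),(319,231),(342,243)]}
for n in S:
    im=cv2.imread(f"pics/{n}0.png")[:,:,::-1].copy()
    for i,c in enumerate(S[n]):
        uv,a=blob(im,c,(100,130) if i<3 else (45,85))
        print(n,i,uv.round(2),a,ray(n,uv,.048).round(4))
    c=(295,177) if n=="top" else (313,193)
    for hu in((0,8),(170,180)):
        try: uv,a=blob(im,c,hu,14);print("lid",uv.round(1),a,ray(n,uv,.083).round(4))
        except Exception as e: print(e)
a=cv2.imread("pics/top0.png")[150:225,240:365];b=cv2.imread("pics/scene0.png")[165:265,250:380]
cv2.imwrite("pics/c.png",np.vstack([cv2.resize(a,(500,300),interpolation=2),cv2.resize(b,(500,300),interpolation=2)]))
E
```

```text
top 0 [271.63 205.57] 35 [ 0.4939 -0.0991  0.048 ]
top 1 [294.86 204.39] 36 [ 0.4958 -0.1848  0.048 ]
top 2 [317.74 203.29] 38 [ 0.4974 -0.2693  0.048 ]
top 3 [340.66 202.12] 32 [ 0.4992 -0.3541  0.048 ]
lid [294.2 176.2] 243 [ 0.5942 -0.1837  0.083 ]
attempt to get argmax of an empty sequence
scene 0 [274.79 206.55] 38 [ 0.4912 -0.1011  0.048 ]
scene 1 [296.37 217.66] 41 [ 0.4935 -0.186   0.048 ]
scene 2 [318.71 229.41] 51 [ 0.4949 -0.2703  0.048 ]
scene 3 [342.71 241.13] 38 [ 0.4993 -0.3547  0.048 ]
lid [312.5 192.5] 246 [ 0.5909 -0.1872  0.083 ]
attempt to get argmax of an empty sequence
```

View pics/c.png

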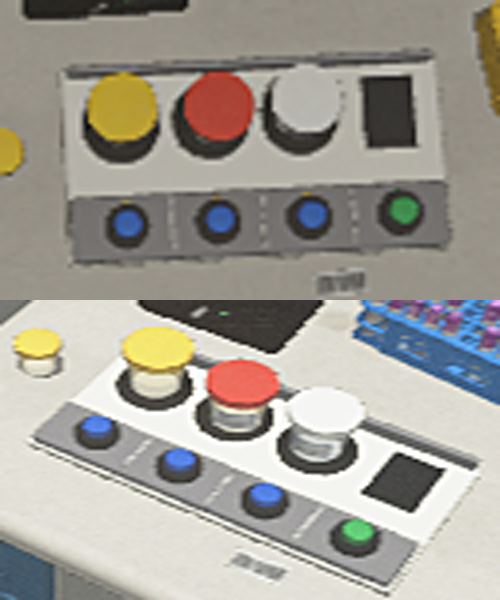

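Both cameras agree and the key pitch comes out at 85 mm. The middle key is at about (0.495, -0.185) and the confirm key at about (0.499, -0.354). I'll shut the fingers and travel along the front of the bench at height.

Request:
{"fn": "move_arm", "kwargs": {"commands": [[0,1.0,1.3,0,0,0,0],[0,1.76,2.36,0,0,0,0],[0,1.76,2.36,0,0,0,0],[0,1.76,2.36,0,0,0,0],[0,1.76,2.36,0,0,0,0],[0,1.76,2.36,0,0,0,0],[0,1.76,2.36,0,0,0,0],[0,1.76,2.36,0,0,0,0],[0,1.76,2.36,0,0,0,0],[0,1.76,2.36,0,0,0,0],[0,1.76,2.36,0,0,0,0],[0,1.76,2.36,0,0,0,0],[0,1.76,2.36,0,0,0,0],[0,1.76,2.36,0,0,0,0],[0,1.76,2.36,0,0,0,0],[0,1.76,2.36,0,0,0,0],[0,1.76,2.36,0,0,0,0],[0,1.76,2.36,0,0,0,0],[0,1.0,1.3,0,0,0,0],[0,0,0,0,0,0,0]]}}

```text
clock: 2.37
ee_pos: [0.3779, 0.1416, 0.2199]
tcp_rot: [[0.956, -0.294, 0.0], [-0.294, -0.956, 0.0], [0.0, -0.0, -1.0]]
ft_force: [-0.3, 0.2, -1.0]
opening: -0.003
gripper_force: 0.0
```

Request:
{"fn": "move_arm", "kwargs": {"commands": [[0,1.0,1.3,0,0,0,0],[0,2.0,2.7,0,0,0,0],[0,2.0,2.7,0,0,0,0],[0,2.0,2.7,0,0,0,0],[0,2.0,2.7,0,0,0,0],[0,2.0,2.7,0,0,0,0],[0,2.0,2.7,0,0,0,0],[0,2.0,2.7,0,0,0,0],[0,2.0,2.7,0,0,0,0],[0,2.0,2.7,0,0,0,0],[0,1.9,2.2,0,0,0,0],[0,0,0,2.0,0,0,0],[0,0,0,3.0,0,0,0],[0,0,0,3.0,0,0,0],[0,0,0,3.0,0,0,0],[0,0,0,2.0,0,0,0],[0,0,0,0.5,0,0,0],[0,0,0,0,0,0,0],[0,0,0,0,0,0,0]]}}

```text
clock: 3.95
ee_pos: [0.4974, -0.1827, 0.0856]
tcp_rot: [[0.957, -0.291, 0.001], [-0.291, -0.957, -0.0], [0.001, 0.0, -1.0]]
ft_force: [-0.0, -0.0, -0.1]
opening: -0.002
gripper_force: 0.0
```

Run:
```python
from h import *
for n,(x,y) in {"scene":(230,130),"top":(240,150)}.items():
    im=bot.grab_frame(n)[:,:,::-1]; c=im[y:y+130,x:x+150]
    globals()[n]=cv2.resize(c,(400,347),interpolation=2)
    print(n,proj(n,[[.495,-.1853,.048]]).round(1))
cv2.imwrite("pics/d.png",np.hstack([scene,top]))
s=bot.sense();print(s["ee_pos"],s["ft_force"],s["clock"])
```

```text
scene [[296.4 217.3]]
top [[295.  204.6]]
[ 0.49785156 -0.18281642  0.086377  ] [ 0.6472864  -0.47986338  0.28364   ] 4.05
```

View pics/d.png

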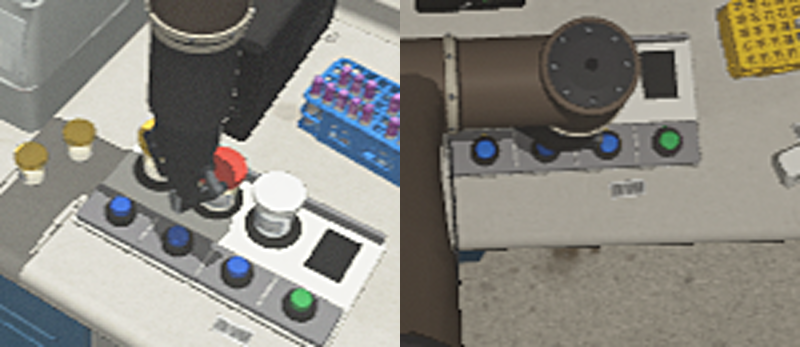

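The fingertip hovers over the middle key in the scene view, at about (297,208), where it should be for a point 24 mm above the key. I'll make a small lateral correction and then press slowly.

Request:
{"fn": "move_arm", "kwargs": {"commands": [[0,-0.1,0.3,1.0,0,0,0],[0,0,0,0.8,0,0,0],[0,0,0,0.3,0,0,0],[0,0,0,0.2,0,0,0],[0,0,0,0.2,0,0,0],[0,0,0,0.2,0,0,0],[0,0,0,0.2,0,0,0],[0,0,0,0,0,0,0],[0,0,0,0,0,0,0],[0,0,0,0,0,0,0]]}}

```text
clock: 4.88
ee_pos: [0.4947, -0.1855, 0.0558]
tcp_rot: [[0.957, -0.291, 0.0], [-0.291, -0.957, -0.0], [0.0, -0.0, -1.0]]
ft_force: [0.7, 0.2, -0.2]
opening: 0.002
gripper_force: 0.0
```

Run:
```python
from h import *
F=[]
for i in range(6):
    im=bot.grab_frame("scene"); s=bot.sense(); F.append(s["ft_force"])
print(np.round(F,2),s["ee_pos"],s["clock"])
cv2.imwrite("pics/e.png",cv2.resize(im[170:260,250:370,::-1],(800,600),interpolation=2))
print(proj("scene",[[.495,-.1853,.042]]))
```

```text
[[-0.17 -0.26 -0.27]
 [-0.71 -0.68 -0.77]
 [ 0.23  0.31 -0.22]
 [-0.5   0.3  -0.32]
 [ 0.55  0.04  0.67]
 [ 0.15 -0.27  0.22]] [ 0.49468343 -0.18546339  0.05580376] 5.1833
[[296.31571381 218.31681837]]
```

View pics/e.png

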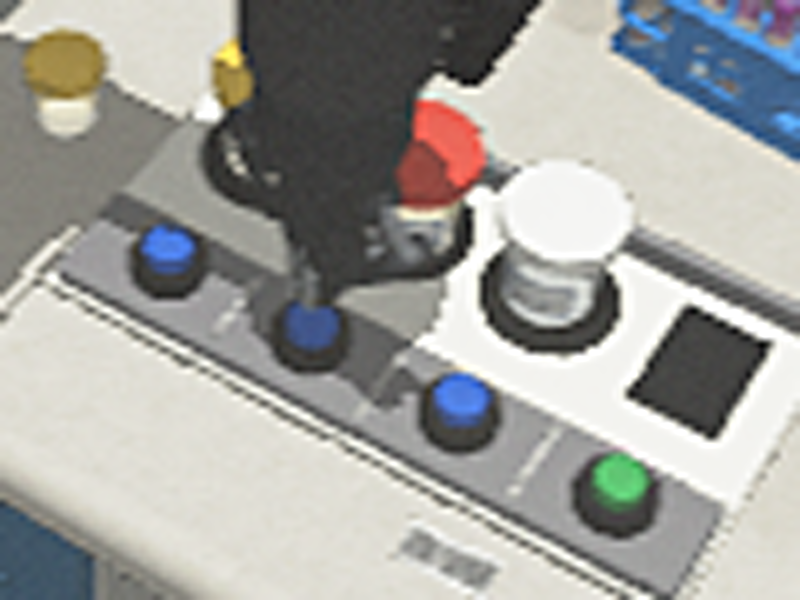

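The picture shows the fingertips at about (296,216), still just above the key, and there is no force. I'll continue down in small steps and watch the force.

Request:
{"fn": "move_arm", "kwargs": {"commands": [[0,0,0,0.2,0,0,0],[0,0,0,0.2,0,0,0],[0,0,0,0,0,0,0]]}}

```text
clock: 5.43
ee_pos: [0.4943, -0.1854, 0.0512]
tcp_rot: [[0.957, -0.292, -0.001], [-0.292, -0.957, 0.0], [-0.001, 0.0, -1.0]]
ft_force: [-0.1, 0.8, 0.4]
opening: 0.002
gripper_force: 0.0
```

```bash
cat > f.py <<'E'
from h import *
F=[];B=[]
for i in range(6):
    im=bot.grab_frame("scene"); s=bot.sense(); F.append(s["ft_force"])
print(np.mean(F,0).round(2),np.std(F,0).round(2),s["ee_pos"],round(s["clock"],2))
E
python3 f.py
```

```text
[-0.18  0.07  0.32] [0.49 0.38 0.47] [ 0.49469034 -0.18548573  0.05172986] 5.73
```

Request:
{"fn": "move_arm", "kwargs": {"commands": [[0,0,0,0.2,0,0,0],[0,0,0,0,0,0,0],[0,0,0,0,0,0,0]]}}

```text
clock: 5.98
ee_pos: [0.4945, -0.1855, 0.0496]
tcp_rot: [[0.957, -0.292, -0.0], [-0.292, -0.957, 0.0], [-0.0, 0.0, -1.0]]
ft_force: [-0.5, 0.3, 0.3]
opening: -0.002
gripper_force: 0.0
```

```bash
python3 f.py
```

```text
[ 0.1  -0.2  -0.26] [0.52 0.35 0.41] [ 0.49467056 -0.18548147  0.04974132] 6.28
```

Run:
```python
from h import *
im=bot.grab_frame("scene")
cv2.imwrite("pics/g.png",cv2.resize(im[185:245,265:345,::-1],(800,600),interpolation=cv2.INTER_NEAREST))
print(proj("scene",[[.4947,-.1855,z] for z in(.03,.036,.042,.048,.06)]).round(1).tolist())
```

```text
[[296.1, 220.5], [296.2, 219.5], [296.3, 218.4], [296.4, 217.3], [296.6, 215.2]]
```

View pics/g.png

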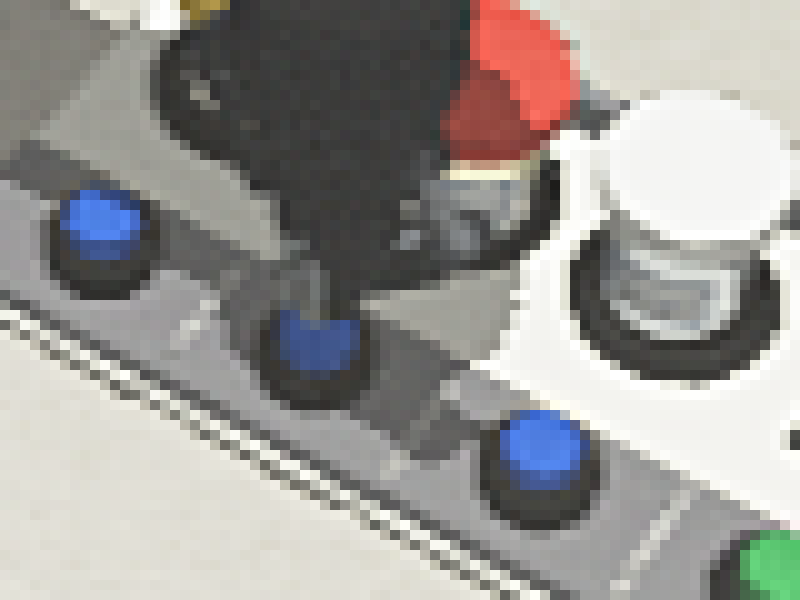

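The fingertip's lower edge is at about (296.5,217), so it is only about level with the key top, and the key looks up. I'll go further down in 2 to 3 mm steps.

Request:
{"fn": "move_arm", "kwargs": {"commands": [[0,0,0,0.2,0,0,0],[0,0,0,0,0,0,0]]}}

```text
clock: 6.5
ee_pos: [0.4945, -0.1854, 0.0474]
tcp_rot: [[0.957, -0.292, -0.0], [-0.292, -0.957, 0.0], [-0.0, 0.0, -1.0]]
ft_force: [0.2, -0.2, -0.5]
opening: -0.004
gripper_force: 0.0
```

```bash
python3 f.py
```

```text
[ 0.19 -0.32 -0.06] [0.45 0.57 0.42] [ 0.49467395 -0.18547573  0.04773715] 6.8
```

Request:
{"fn": "move_arm", "kwargs": {"commands": [[0,0,0,0.2,0,0,0],[0,0,0,0,0,0,0]]}}

```text
clock: 6.97
ee_pos: [0.4945, -0.1854, 0.0454]
tcp_rot: [[0.957, -0.292, -0.0], [-0.292, -0.957, 0.0], [-0.0, 0.0, -1.0]]
ft_force: [-1.1, -0.1, -0.9]
opening: 0.002
gripper_force: 0.0
```

```bash
python3 f.py
```

```text
[ 0.31 -0.01 -0.25] [0.42 0.25 0.43] [ 0.49465462 -0.18546399  0.0457056 ] 7.27
```

Request:
{"fn": "move_arm", "kwargs": {"commands": [[0,0,0,0.2,0,0,0],[0,0,0,0,0,0,0]]}}

```text
clock: 7.43
ee_pos: [0.4945, -0.1854, 0.0434]
tcp_rot: [[0.957, -0.292, -0.0], [-0.292, -0.957, 0.0], [-0.0, 0.0, -1.0]]
ft_force: [0.5, 0.4, -0.5]
opening: -0.0
gripper_force: 0.0
```

```bash
python3 f.py
```

```text
[-0.15 -0.19  0.26] [0.36 0.26 0.34] [ 0.49463294 -0.18545807  0.04369323] 7.73
```

Run:
```python
from h import *
im=bot.grab_frame("scene");t=bot.grab_frame("top")
A=cv2.resize(im[195:235,275:325,::-1],(500,400),interpolation=cv2.INTER_NEAREST)
B=cv2.resize(t[185:225,265:295+0,::-1],(300,400),interpolation=cv2.INTER_NEAREST)
cv2.imwrite("pics/i.png",np.hstack([A,B]))
for q in("key_middle_top",):
    for d in bot.cut_out("scene",q): print(d["conf"],d["at"],d["pixels"].sum())
```

```text
0.42 [151.7, 171.3] 270
```

View pics/i.png

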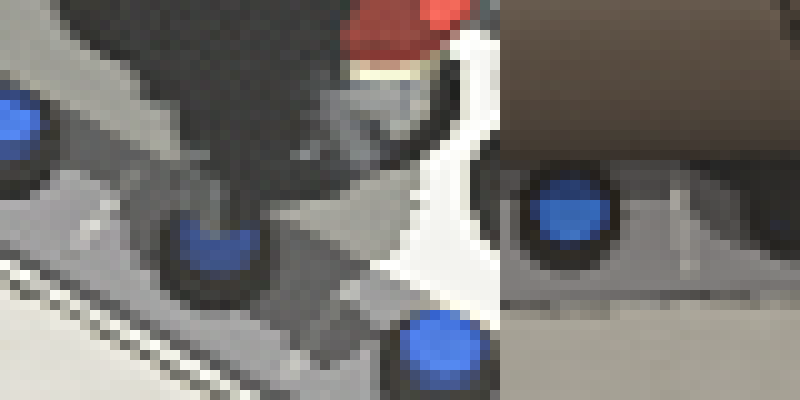

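The scene view has the tip at about (296.5,218), right over the key face, and the key still looks up with no force. I'll continue down.

Request:
{"fn": "move_arm", "kwargs": {"commands": [[0,0,0,0.2,0,0,0],[0,0,0,0,0,0,0]]}}

```text
clock: 8.05
ee_pos: [0.4945, -0.1854, 0.0414]
tcp_rot: [[0.957, -0.292, -0.0], [-0.292, -0.957, 0.0], [-0.0, 0.0, -1.0]]
ft_force: [0.1, -0.2, -0.5]
opening: 0.002
gripper_force: 0.0
```

```bash
python3 f.py
```

```text
[-0.   -0.17 -0.12] [0.58 0.47 0.76] [ 0.49465949 -0.18545084  0.04170505] 8.35
```

Request:
{"fn": "move_arm", "kwargs": {"commands": [[0,0,0,0.2,0,0,0],[0,0,0,0,0,0,0]]}}

```text
clock: 8.52
ee_pos: [0.4945, -0.1854, 0.0394]
tcp_rot: [[0.957, -0.292, -0.0], [-0.292, -0.957, 0.0], [-0.0, 0.0, -1.0]]
ft_force: [0.8, 0.4, -0.2]
opening: -0.002
gripper_force: 0.0
```

```bash
python3 f.py
```

```text
[ 0.32 -0.01 -0.12] [0.18 0.2  0.23] [ 0.49467294 -0.18546915  0.03972719] 8.82
```

Run:
```python
from h import *
im=bot.grab_frame("scene"); im0=cv2.imread("pics/scene0.png")[:,:,::-1].copy()
for n,I in(("init",im0),("now",im)):
    print(n); print(I[210:228,297].tolist()); 
    h=cv2.cvtColor(I,cv2.COLOR_RGB2HSV); m=(h[...,0]>100)&(h[...,0]<130)&(h[...,1]>100)
    for r in range(210,226): print("".join(".#"[int(v)] for v in m[r,286:310]))
s=bot.sense(); print(s["joint_torque"],s["torque"],s["qpos"])
cv2.imwrite("pics/j.png",cv2.resize(im[140:230,245:345,::-1],(660,594),interpolation=cv2.INTER_CUBIC))
```

```text
init
[[244, 243, 240], [244, 244, 241], [249, 249, 244], [255, 252, 238], [126, 142, 172], [70, 118, 230], [83, 129, 227], [87, 131, 226], [88, 130, 228], [91, 139, 239], [80, 112, 191], [73, 90, 145], [74, 79, 95], [76, 74, 66], [75, 77, 73], [60, 58, 52], [144, 143, 141], [171, 172, 172]]
........................
........................
........................
........................
..........#.............
........#####...........
.......#######..........
.......########.........
.......########.........
.......########.........
........######..........
........#####...........
........................
........................
........................
........................
now
[[59, 59, 57], [55, 58, 55], [62, 63, 63], [66, 63, 63], [86, 86, 85], [73, 76, 72], [73, 74, 73], [61, 62, 58], [76, 75, 68], [77, 91, 124], [63, 84, 143], [63, 85, 137], [58, 67, 84], [60, 59, 49], [62, 60, 58], [55, 54, 52], [139, 139, 138], [168, 168, 167]]
........................
........................
........................
........................
........................
........................
........................
........................
.......##....##.........
.......###..###.........
.......#######..........
........######..........
........................
........................
........................
........................
[-1.22292295e-03 -4.59806442e+01  2.07139939e+01  4.89727423e+00
 -7.03569094e-04  1.48551311e-05] [-0.05414543 -0.01004449 -0.00411948] [ 1.28915498e-02  3.11787335e-01 -5.33268456e-01  2.99094677e-05
 -7.25738790e-01  1.26214332e+00]
```

View pics/j.png

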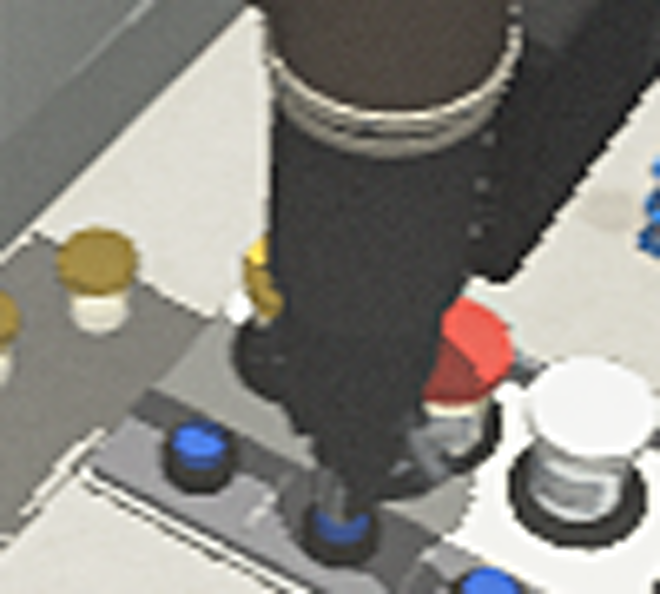

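The tip still occludes the key face, so it is above the key. There is no force and the key has not moved. The free travel is simply longer than the nominal geometry suggests. I'll keep stepping down with force as the guard, since the spring's 1.2 N onset is detectable.

Request:
{"fn": "move_arm", "kwargs": {"commands": [[0,0,0,0.2,0,0,0],[0,0,0,0,0,0,0]]}}

```text
clock: 9.03
ee_pos: [0.4945, -0.1854, 0.0374]
tcp_rot: [[0.957, -0.292, -0.0], [-0.292, -0.957, 0.0], [-0.0, 0.0, -1.0]]
ft_force: [0.2, -0.4, -0.2]
opening: 0.001
gripper_force: 0.0
```

```bash
python3 f.py
```

```text
[-0.14  0.38  0.08] [0.82 0.55 0.84] [ 0.49461617 -0.18546852  0.03770959] 9.33
```

Request:
{"fn": "move_arm", "kwargs": {"commands": [[0,0,0,0.2,0,0,0],[0,0,0,0,0,0,0]]}}

```text
clock: 9.5
ee_pos: [0.4948, -0.1855, 0.0356]
tcp_rot: [[0.957, -0.291, 0.0], [-0.291, -0.957, -0.0], [0.0, -0.0, -1.0]]
ft_force: [-0.6, 0.2, 1.0]
opening: -0.006
gripper_force: 0.7
```

```bash
python3 f.py
```

```text
[0.59 0.05 1.13] [0.43 0.51 0.47] [ 0.49483679 -0.18548109  0.03583829] 9.8
```

Contact: Fz is about 1.1 N at TCP z 0.036. Now I'll press about 6 mm further.

Request:
{"fn": "move_arm", "kwargs": {"commands": [[0,0,0,0.2,0,0,0],[0,0,0,0.2,0,0,0],[0,0,0,0,0,0,0],[0,0,0,0,0,0,0]]}}

```text
clock: 10.13
ee_pos: [0.4948, -0.1855, 0.0317]
tcp_rot: [[0.957, -0.291, 0.0], [-0.291, -0.957, -0.0], [0.0, 0.0, -1.0]]
ft_force: [0.8, 0.6, 3.3]
opening: 0.002
gripper_force: 1.3
```

```bash
python3 f.py
```

```text
[ 0.81 -0.2   2.64] [0.25 0.38 0.45] [ 0.4948193  -0.18547038  0.03179891] 10.43
```

Request:
{"fn": "move_arm", "kwargs": {"commands": [[0,0,0,0.2,0,0,0],[0,0,0,0,0,0,0],[0,0,0,0,0,0,0]]}}

```text
clock: 10.68
ee_pos: [0.4948, -0.1855, 0.0297]
tcp_rot: [[0.957, -0.291, 0.0], [-0.291, -0.957, -0.0], [0.0, -0.0, -1.0]]
ft_force: [1.4, 0.1, 3.9]
opening: 0.0
gripper_force: 1.7
```

```bash
python3 f.py
```

```text
[ 1.33 -0.4   3.25] [0.38 0.48 0.52] [ 0.49481523 -0.18547136  0.02978195] 10.98
```

Travel is about 6 mm by the spring law. I'll add 1 mm for margin and hold, then lift well off and move across to above the green key.

Request:
{"fn": "move_arm", "kwargs": {"commands": [[0,0,0,0.1,0,0,0],[0,0,0,0,0,0,0],[0,0,0,0,0,0,0],[0,0,0,-0.5,0,0,0],[0,0,0,-1.5,0,0,0],[0,0,0,-2.0,0,0,0],[0,0,0,-1.0,0,0,0],[0,0,0,0,0,0,0],[0,0,0,0,0,0,0],[0,0.9,2.6,0,0,0,0],[0,0.9,2.7,0,0,0,0],[0,0.9,2.7,0,0,0,0],[0,0.9,2.7,0,0,0,0],[0,0.9,2.7,0,0,0,0],[0,0.9,2.6,0,0,0,0],[0,0,0,0,0,0,0],[0,0,0,0,0,0,0]]}}

```text
clock: 12.4
ee_pos: [0.4982, -0.3551, 0.0768]
tcp_rot: [[0.956, -0.294, -0.003], [-0.294, -0.956, 0.001], [-0.003, -0.0, -1.0]]
ft_force: [0.3, 0.4, -0.6]
opening: -0.003
gripper_force: 0.0
```

```bash
python3 f.py
python3 - <<'E'
from h import *
im=bot.grab_frame("scene")
cv2.imwrite("pics/k.png",cv2.resize(im[160:260,250:375,::-1],(750,600),interpolation=cv2.INTER_CUBIC))
for c in((297,220),): print(blob(im,c,(100,130)))
E
```

```text
[0.15 0.19 0.02] [0.31 0.54 0.24] [ 0.49971857 -0.3533577   0.07868773] 12.7
(array([296.44444444, 217.93333333]), np.int32(45))
```

View pics/k.png

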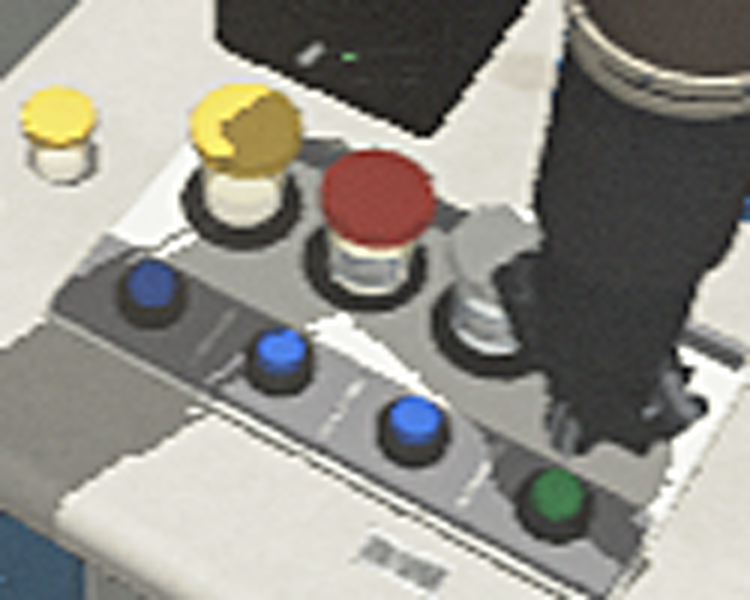

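The view shows the middle key up again at about (296,218), the red cup unmoved, and the hand just above the green key at about (343,242). No force is reported. I'll repeat the press with the same relative geometry.

Request:
{"fn": "move_arm", "kwargs": {"commands": [[0,0,0.1,1.0,0,0,0],[0,0,0,1.3,0,0,0],[0,0,0,1.0,0,0,0],[0,0,0,0.4,0,0,0],[0,0,0,0.2,0,0,0],[0,0,0,0,0,0,0],[0,0,0,0,0,0,0]]}}

```text
clock: 13.33
ee_pos: [0.4996, -0.3553, 0.0399]
tcp_rot: [[0.957, -0.291, 0.0], [-0.291, -0.957, -0.0], [0.0, 0.0, -1.0]]
ft_force: [-0.8, 1.2, 0.1]
opening: 0.002
gripper_force: 0.0
```

```bash
python3 f.py
```

```text
[ 0.5  -0.1   0.09] [0.71 0.39 0.13] [ 0.49956597 -0.35531286  0.04009907] 13.63
```

Request:
{"fn": "move_arm", "kwargs": {"commands": [[0,0,0,0.2,0,0,0],[0,0,0,0.2,0,0,0],[0,0,0,0.1,0,0,0],[0,0,0,0.1,0,0,0],[0,0,0,0,0,0,0]]}}

```text
clock: 14.05
ee_pos: [0.4996, -0.3553, 0.0337]
tcp_rot: [[0.957, -0.291, 0.0], [-0.291, -0.957, -0.0], [0.0, 0.0, -1.0]]
ft_force: [0.1, 0.5, 2.9]
opening: 0.002
gripper_force: 1.0
```

```bash
python3 f.py
```

```text
[ 0.65 -0.28  1.79] [0.43 0.37 0.18] [ 0.49957661 -0.35528965  0.0338571 ] 14.35
```

Request:
{"fn": "move_arm", "kwargs": {"commands": [[0,0,0,0.2,0,0,0],[0,0,0,0.2,0,0,0],[0,0,0,0,0,0,0]]}}

```text
clock: 14.6
ee_pos: [0.4996, -0.3553, 0.0295]
tcp_rot: [[0.957, -0.291, 0.0], [-0.291, -0.957, -0.0], [0.0, 0.0, -1.0]]
ft_force: [0.5, 0.9, 3.5]
opening: -0.0
gripper_force: 1.7
```

```bash
python3 f.py
```

```text
[ 0.95 -0.14  3.2 ] [0.55 0.5  0.19] [ 0.49953726 -0.35527802  0.0298299 ] 14.9
```

Request:
{"fn": "move_arm", "kwargs": {"commands": [[0,0,0,0.1,0,0,0],[0,0,0,0,0,0,0],[0,0,0,0,0,0,0],[0,0,0,0,0,0,0]]}}

```text
clock: 15.23
ee_pos: [0.4995, -0.3553, 0.0288]
tcp_rot: [[0.957, -0.291, 0.0], [-0.291, -0.957, -0.0], [0.0, 0.0, -1.0]]
ft_force: [1.8, -0.7, 3.8]
opening: -0.001
gripper_force: 1.9
```

```bash
python3 f.py
```

```text
[ 1.73 -0.57  3.59] [0.59 0.54 0.56] [ 0.4995003  -0.35527844  0.02878187] 15.53
```

The green key is about 6.9 mm down at 3.6 N. I'll draw up well clear.

Request:
{"fn": "move_arm", "kwargs": {"commands": [[0,0,0,-0.5,0,0,0],[0,0,0,-1.5,0,0,0],[0,0,0,-3.0,0,0,0],[0,0,0,-3.0,0,0,0],[0,0,0,-3.0,0,0,0],[0,0,0,-3.0,0,0,0],[0,0,0,-3.0,0,0,0],[0,0,0,-3.0,0,0,0],[0,0,0,-1.5,0,0,0],[0,0,0,0,0,0,0],[0,0,0,0,0,0,0],[0,0,0,0,0,0,0]]}}

```text
clock: 16.53
ee_pos: [0.4983, -0.3546, 0.2424]
tcp_rot: [[0.956, -0.292, -0.002], [-0.292, -0.956, 0.002], [-0.003, -0.001, -1.0]]
ft_force: [0.2, -0.1, -0.7]
opening: -0.004
gripper_force: 0.0
```

```bash
python3 f.py
python3 - <<'E'
from h import *
im=bot.grab_frame("scene")
cv2.imwrite("pics/l.png",cv2.resize(im[110:260,150:350,::-1],(800,600),interpolation=cv2.INTER_CUBIC))
E
```

```text
[0.03 0.1  0.  ] [0.52 0.53 0.34] [ 0.49908465 -0.35507746  0.24288579] 16.83
```

View pics/l.png

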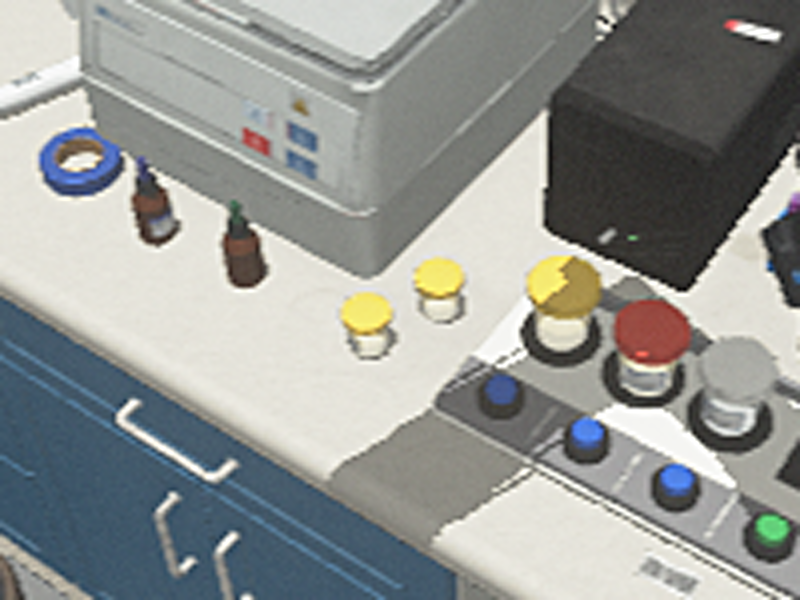

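All four keys are up, the cups are on their seats, and the bottles and tape are where they began. The hand is well clear, so I'm handing in.

```bash
python3 -c "
from workcell import bot
print(bot.hand_in())"
```

```text
the job is handed in; nothing more can be done
None
```

I pressed the middle blue key in front of the red-lidded cup and then the green confirm key, each about 7 mm down by arm travel and spring force and let up again; the last picture showed all four keys up, the hand clear and nothing visibly moved (timer not in frame), and the job is handed in with no verdict returned.

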